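# Free the jammed texture stamp

## Task

The T-handled wooden texture stamp is jammed in its sloping rack. Rock it from side to side, against the left and the right jaw block, until both jaws have been pushed well apart, then draw it out along its slope and stand it upright on its foot near the middle of the square ware board. Do not drop it, and leave the other things where they are.

Things in the scene. Friction and masses are not known exactly. Their poses are not given: they have to be found in the camera images.
- stamp: Wooden stamp with a T handle, 126 mm tall, 0.15 to 0.23 kg. Origin: centre of the foot's flat underside; z up through the handle. Foot 50 (x) by 36 mm (y), 20 mm high, 45 degree shoulders to a waist 27 mm wide (y) at 24 to 60 mm; shank 20 x 22 mm to 100 mm; on top the crossbar. It starts in the rack's socket, z leaning 25 degrees from vertical, yaw as the rack.
- stamp_bar (a point): Centre of the T crossbar, 113 mm above the stamp's origin along its z. The bar is 74 mm long along the stamp's y, 20 mm thick (x), 26 mm high (z, 100 to 126 mm). Grip it across its thickness: fingers closing along the stamp's x, the tool along its z.
- rack: Fixed wooden rack. Base 150 (x) by 130 (y) by 12 mm; origin: centre of the base's underside on the table; z up. Its socket axis leans 25 degrees from z towards the rack's own -x (in its x-z plane); the stamp is drawn out along this axis. Highest point of the rack about 115 mm. Side to side means the rack's y.
- socket (a point): Point 50 mm above the rack's origin where the centre of the stamp's underside stands, on a 10 mm wide ridge (floor beside it 5 mm lower, so the stamp rocks about its own x through this point). Low walls 1.5 mm either side of the foot, end walls 1 mm off it, 52 mm up the axis; the jaw blocks, 28 to 46 mm up, close on the waist and overhang the foot.
- jaw_left (a joint): Outward slide (m) of the jaw on the rack's +y side: 0 to 0.001 at the start (at 0 its face is 14 mm from the middle), 0.007 at its stop. Stiff: 10 N, stays put. Both must pass 0.004 to let the foot out. Rocking the stamp 0.2 rad towards it moves it to 0.005 to 0.007, with 5 to 8 N at the bar (which can pivot between the pads). A straight pull jams (80 N).
- jaw_right (a joint): The same for the jaw on the rack's -y side (positive outward).
- board: Square wooden ware board, 140 x 140 x 12 mm, lying fixed on the table. Origin: centre of its underside; its top is 12 mm above.
- tile: Bystander, leave alone: round fired clay tile lying flat, 76 mm across, 11 mm thick; origin at the centre of its underside.
- slip_jar: Bystander, leave alone: jar with white lid, 64 mm across, 85 mm tall; origin at the centre of its underside.
- rolling_pin: Bystander, leave alone: wooden rolling pin lying along its own y, 40 mm thick, 360 mm long; origin at the centre of its underside.
- tool_cup: Bystander, leave alone: white cup of modelling tools, 76 mm across, 95 mm tall, tools to 200 mm; origin at the centre of its underside.
- bisque_bowl: Bystander, leave alone: clay bowl, 120 mm across, 50 mm tall; origin at the centre of its underside.
- wood_rib: Bystander, leave alone: flat dark wooden shaping rib, 100 x 55 x 8 mm; origin at the centre of its underside.
- brush_jar: Bystander, leave alone: amber can, 70 mm across, 90 mm tall; origin at the centre of its underside.
There are look-alikes about, which are no part of the job. Several things have the shape of the stamp; the one meant has the colours described above.

How it is judged:
On the way, in this order (a step that is already met when the one before it is completed fails the run):
1. the stamp has been rocked about 5 degrees to one side in the rack (angle between the y axis of stamp and the y axis of rack, either way round above 0.08 rad and distance between stamp and socket below 0.015 m), for 0.05 s.
2. both jaws pushed at least 3.5 mm outward while the foot is still in its socket (value of joint each of jaw_left, jaw_right above 0.0035 m and distance between stamp and socket below 0.015 m), for 0.05 s.
3. the stamp is drawn out (distance between stamp and socket above 0.07 m), for 0.1 s.
At the end, for the whole second after the job is handed in: The stamp stands upright (within 0.1 rad) on its foot on the board, the foot's centre within 45 mm of the board's centre, released and at rest (horizontal distance between stamp and board below 0.045 m and z of stamp in the frame of board between 0.009 and 0.016 m and angle between stamp's own z axis and vertical below 0.1 rad and linear speed of stamp below 0.02 m/s and contact force between the fingers and stamp below 0.1 N); the robot touches nothing.
It fails at once if the stamp is dropped or thrown (moving faster than 0.5 m/s while nothing holds it) (linear speed of stamp above 0.5 m/s and contact force between the fingers and stamp below 0.05 N).
It fails at once if a bystander is moved more than 30 mm (distance of any of tile, slip_jar, rolling_pin, tool_cup, bisque_bowl, wood_rib, brush_jar from where it was at the start of the episode above 0.03 m).
It also fails if it takes over 64 s, if anything falls off the work surface, if the arm or the gripper's body presses on something with over 40 N, if the wrist force passes 120 N, or if a joint passes its speed limit or range.

## Robot

A 6-joint arm with a two-finger parallel gripper is mounted at the origin on the work surface. World frame = base frame: x ahead of the robot, y to its left, z up, the work surface at z = 0. Lengths are in m, angles in rad, forces in N, time in s.
With the tool pointing down it reaches from about 0.35 to 0.925 m from the base axis. Payload 6.4 kg.
Tool frame: the origin (TCP) lies at the very end of the fingers, on their centre line; the grasp point (between the pads) lies 19 mm behind it; z points along the fingers, y is the direction in which the jaws open and shut (so a half turn about z gives the same grasp; the last joint's range is limited). The gripper opens to 94 mm and grips with 3 to 60 N. Pads are 16 mm wide; open, the fingers measure 119 mm over their backs; the gripper's body (75 mm by 177 mm) begins 78 mm behind the grasp point.
Start: joints at [1.077, 0.245, 1.558, -0, 1.339, -0.174], TCP at [0.204, 0.617, 0.205] pointing down, gripper open.
Joint ranges: [-3.13, 3.13], [-1.02, 2.26], [0.13, 2.54], [-0.95, 4.09], [0.21, 2.88], [-2.74, 2.74]. Speed limits (rad/s): [2.57, 2.57, 3.14, 3.14, 3.14, 3.14].

## Interface

Orientations are given as a rotation vector (axis times angle).
In Python, from plant import get_obs, read_camera, calibration, sign_off, spot_in, masks_of gives the robot as it stands.
- The arm moves only by the tool play_rows, never from a script. Its argument "steps" is a list of rows, each a list of 2 entries, a list of its own where there are three numbers: the shift along the tool's x, y, z in cm, then the turn about the tool's z in rad. In form: [[[x, y, z], spin], ...]. A call has 1 to 10 rows; each row shifts and turns the commanded pose from where the row before left it, along the tool's axes as they then stand; what a row does not reach is not made up. A row lasts 1/8 s, in which the tool goes at most 62.5 mm and 10.7 degrees, less where a joint would pass 70% of its speed; a pose out of reach is approached as far as the arm can. A call with a gripper value outside its range is refused whole. "claw" is the gripper's target within -1 to 1 (fully open at 1, half-way at 0, shut at -1), set as the call begins (left out, the last holds). The fingers move at their own pace and stop on an object; the grip force is fixed at half the most. Time passes only in rows, so rows that do not move let the fingers close. It gives the time, the measured TCP pose, the force and the opening at its end, in the units of the state.
- get_obs(): the state, without advancing time (a new reading comes with each control period).
- read_camera(name): name is "scene" or "top" or "wrist"; returns (picture, depth): 384x512x3 uint8, red, green, blue; 384x512 float32, m along the optical axis (not along the pixel's ray), 0 where there is no reading.
- calibration(name): a dict with "fx", "fy", "cx", "cy" (pixels), "D" ([k1, k2, p1, p2, k3] as OpenCV has them; the pictures are not rectified), "position" and "attitude" of the camera in the world; the wrist camera has in their place "hand_eye" (4x4, takes a point from camera to tool coordinates, whose origin is the TCP and whose axes are the flange's). Camera axes: x right, y down, z forward; pixel columns grow to the right and rows downward; lengths in m; the calibration is good to about 2 mm. A picture is of the moment at which its call begins: read the wrist's pose just before it. calibration takes no time and is no camera call.
- sign_off(): hands the job in, once; it reports no verdict.
Trained networks look in the newest picture that a camera, given by its name, has taken for a name from the list of things; names that differ only in an ending like _2 or _b are one class to them, and where a whole thing is asked for, a point or a joint stands for the part that bears it (a point fixed in the world has none). Each returns a list of dicts, best first, with "conf" (0 to 1); they miss things now and then, are a little off and sometimes report something else, mostly with a low value. They report only what shows in the picture. A call takes as long as a camera call. They do not tell look-alikes from the thing itself.
- spot_in(camera, name): "xy" ([column, row] in pixels, amid what is visible of it).
- masks_of(camera, name): "pixels" (384x512 bool, what is visible of it) and "xy" ([column, row] in pixels, amid what is visible of it).
The state is a dict: "clock": time; "q": joint angles; "qd": joint speeds; "joint_torque": joint torques, N m; "eef_pos": TCP position; "ee_rot": TCP orientation; "force": force on the tool from outside, world axes, zero at the start; "torque": the same for the moment, N m; "opening": finger opening in m.
Only numpy, scipy, OpenCV 4.12 (cv2) and the standard library are available. Lean on these libraries where they do the work, as an engineer would, in place of code of your own. Each camera call takes 0.05 s, during which the arm holds its last target.

## Working session

There is one attempt and no reset: what is moved stays moved. The work goes in short steps, Python scripts to look and compute and a tool call to move; the robot and the scene stay as the last step left them, time stands still between calls to the robot, and variables do not carry over. Pictures are saved under pics/ and viewed, and the job is handed in when it is done.

Besides the shell and the picture viewer there is one more tool, called after "Call:" as name(argument=value, ...), one argument or row to a line, values as JSON. play_rows: Moves the arm, as the interface text tells. Its arguments: {"type":"object","properties":{"steps":{"type":"array"},"claw":{"type":"number"}},"required":["steps"]}

```bash
ls; mkdir -p pics; python3 - <<'E'
from plant import *
import cv2,json
o=get_obs();print(o)
for n in["scene","top","wrist"]:
    print(n,calibration(n))
    p,d=read_camera(n);cv2.imwrite(f"pics/{n}0.png",p[:,:,::-1])
E
```

```text
pics
{'clock': 0.0, 'q': array([ 1.07690620e+00,  2.45789126e-01,  1.55898097e+00,  5.64964210e-06,
        1.33865901e+00, -1.74107914e-01]), 'qd': array([ 0.00016654,  0.00099776,  0.00037881, -0.00123611,  0.00063705,
       -0.00193454]), 'joint_torque': array([-2.09779653e-03, -4.15812564e+01, -3.14609063e+01,  6.84716762e-02,
        3.30109906e-02, -1.44618443e-04]), 'eef_pos': array([0.20405356, 0.61653171, 0.20437906]), 'ee_rot': array([-5.00080332e-01, -3.10091950e+00,  2.72192118e-03]), 'force': array([ 0.36804873, -0.45202155, -0.04767617]), 'torque': array([ 0.0167691 ,  0.07281341, -0.0471168 ]), 'opening': 0.09441221146646406}
scene {'fx': 384.56300581441633, 'fy': 384.56300581441633, 'cx': 259.1240924082465, 'cy': 193.04005658835604, 'D': array([-0.00285575,  0.        ,  0.        ,  0.        ,  0.        ]), 'position': array([ 1.66675464, -0.11915736,  0.91623332]), 'attitude': array([-1.70078123, -1.53010978,  0.79903986])}
top {'fx': 434.2870379379654, 'fy': 434.2870379379654, 'cx': 256.777357613717, 'cy': 182.83240227543732, 'D': array([-0.09063227,  0.        ,  0.        ,  0.        ,  0.        ]), 'position': array([0.34075561, 0.01016133, 1.5475274 ]), 'attitude': array([-2.17482265,  2.13518104, -0.10925633])}
wrist {'fx': 289.84986606589655, 'fy': 289.84986606589655, 'cx': 256.1584873731791, 'cy': 193.61041294411447, 'D': array([-0.07104738,  0.        ,  0.        ,  0.        ,  0.        ]), 'hand_eye': array([[-3.25499349e-04, -9.68157446e-01, -2.50341874e-01,
         7.11684783e-02],
       [ 9.99999803e-01, -4.49513516e-04,  4.38203051e-04,
        -2.14306758e-04],
       [-5.36781603e-04, -2.50341682e-01,  9.68157402e-01,
        -1.78937179e-01],
       [ 0.00000000e+00,  0.00000000e+00,  0.00000000e+00,
         1.00000000e+00]])}
```

View pics/scene0.png

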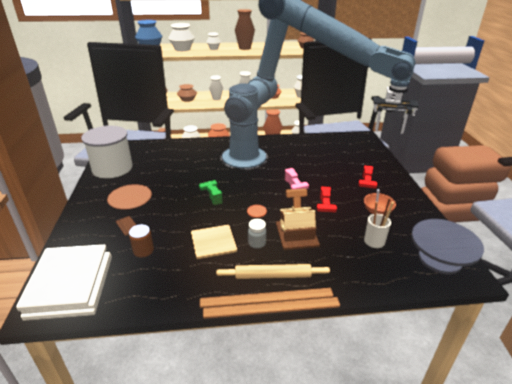

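View pics/top0.png

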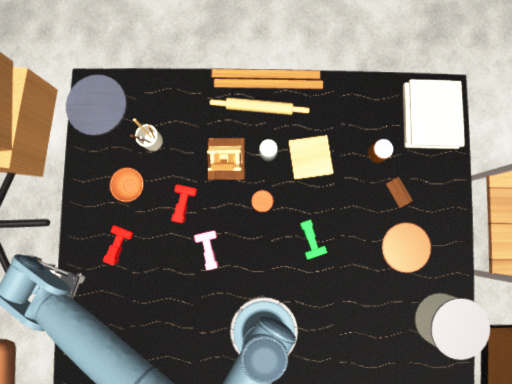

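View pics/wrist0.png

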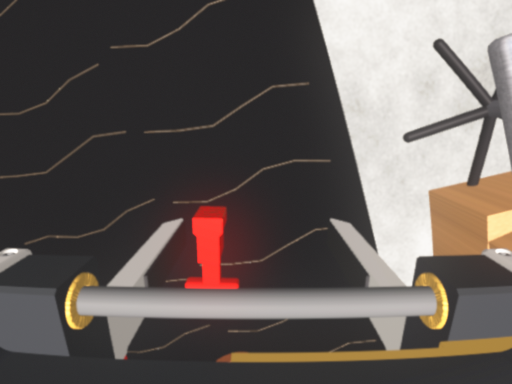

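The stamp in its rack is at about (227,158) in the top picture and (297,210) in scene. The board is at (311,158) in top, and the red, pink and green ones lying on the table are look-alikes. Next I'll measure in 3D.

```bash
cat > h.py <<'E'
from plant import *
import numpy as np, cv2
from scipy.spatial.transform import Rotation as R
def cam_T(n,o=None):
    c=calibration(n)
    T=np.eye(4)
    if n=="wrist":
        T[:3,:3]=R.from_rotvec(o["ee_rot"]).as_matrix();T[:3,3]=o["eef_pos"]
        return c,T@c["hand_eye"]
    T[:3,:3]=R.from_rotvec(c["attitude"]).as_matrix();T[:3,3]=c["position"]
    return c,T
def cloud(n):
    o=get_obs();p,d=read_camera(n);c,T=cam_T(n,o)
    K=np.array([[c["fx"],0,c["cx"]],[0,c["fy"],c["cy"]],[0,0,1]])
    u,v=np.meshgrid(np.arange(512.),np.arange(384.))
    q=cv2.undistortPoints(np.stack([u.ravel(),v.ravel()],1)[:,None],K,c["D"])[:,0]
    P=np.c_[q,np.ones(len(q))]*d.reshape(-1,1)
    W=P@T[:3,:3].T+T[:3,3]
    W[d.ravel()==0]=np.nan
    return p,d,W.reshape(384,512,3)
def proj(n,pts,o=None):
    c,T=cam_T(n,o);K=np.array([[c["fx"],0,c["cx"]],[0,c["fy"],c["cy"]],[0,0,1]])
    Ti=np.linalg.inv(T)
    return cv2.projectPoints(np.asarray(pts,float).reshape(-1,1,3),cv2.Rodrigues(Ti[:3,:3])[0],Ti[:3,3],K,c["D"])[0][:,0]
E
python3 - <<'E'
from h import *
for n in["top","scene"]:
    p,d,W=cloud(n);np.savez(f"{n}.npz",p=p,d=d,W=W)
    for t in["stamp","rack","board","jaw_left","tool_cup","slip_jar","rolling_pin","tile"]:
        for m in masks_of(n,t)[:5]:
            X=W[m["pixels"]];X=X[~np.isnan(X[:,0])]
            print(n,t,round(m["conf"],2),np.round(m["xy"]),len(X),np.round(np.median(X,0),3),np.round(np.percentile(X,2,0),3),np.round(np.percentile(X,98,0),3))
    for (a,b,s) in [((190,130),(340,190),5)] if n=="top" else [((180,160),(340,260),5)]:
        cv2.imwrite(f"pics/{n}1.png",cv2.resize(p[a[1]:b[1],a[0]:b[0],::-1],None,fx=s,fy=s,interpolation=cv2.INTER_CUBIC))
E
```

```text
top stamp 0.9 [313. 244.] 425 [ 0.314 -0.156  0.037] [ 0.262 -0.203  0.003] [ 0.382 -0.124  0.055]
top stamp 0.87 [180. 204.] 396 [0.444 0.293 0.037] [0.38  0.256 0.004] [0.501 0.321 0.054]
top stamp 0.79 [219. 165.] 211 [0.56  0.145 0.16 ] [0.546 0.112 0.107] [0.602 0.178 0.171]
top stamp 0.69 [205. 249.] 399 [0.289 0.198 0.037] [0.222 0.171 0.003] [0.342 0.241 0.054]
top stamp 0.62 [119. 246.] 399 [0.285 0.523 0.037] [0.23  0.479 0.014] [0.347 0.552 0.055]
top rack 0.76 [225. 151.] 1268 [0.609 0.141 0.04 ] [ 0.535  0.086 -0.   ] [0.686 0.212 0.114]
top board 0.71 [311. 156.] 1489 [ 0.618 -0.156  0.012] [ 0.55  -0.226  0.005] [ 0.686 -0.087  0.019]
top board 0.43 [266. 151.] 266 [ 0.624 -0.003  0.083] [ 0.603 -0.028  0.024] [0.655 0.024 0.091]
top jaw_left 0.48 [217. 156.] 65 [0.595 0.173 0.097] [0.582 0.158 0.086] [0.608 0.183 0.111]
top jaw_left 0.21 [131. 181.] 886 [0.504 0.501 0.02 ] [ 0.45   0.442 -0.001] [0.556 0.547 0.053]
top tool_cup 0.98 [145. 138.] 559 [0.671 0.423 0.068] [ 0.631  0.381 -0.001] [0.704 0.48  0.185]
top slip_jar 0.65 [266. 147.] 312 [ 0.627 -0.003  0.083] [
[... 820 characters left out ...]
49]
scene rack 0.81 [302. 232.] 1444 [0.644 0.14  0.049] [ 0.563  0.083 -0.001] [0.686 0.203 0.107]
scene board 0.55 [214. 241.] 1119 [ 0.631 -0.158  0.009] [ 0.556 -0.226  0.001] [ 0.696 -0.087  0.014]
scene tool_cup 0.94 [378. 230.] 835 [0.69  0.413 0.07 ] [0.478 0.382 0.003] [0.711 0.511 0.182]
scene tool_cup 0.44 [213. 240.] 1078 [ 0.633 -0.158  0.009] [ 0.557 -0.225  0.002] [ 0.696 -0.088  0.014]
scene slip_jar 0.58 [258. 237.] 425 [ 0.66  -0.006  0.055] [ 0.622 -0.033  0.004] [0.671 0.024 0.085]
scene slip_jar 0.38 [379. 230.] 872 [0.69  0.412 0.07 ] [ 0.542  0.382 -0.003] [0.711 0.523 0.184]
scene tile 0.47 [256. 213.] 169 [0.465 0.014 0.008] [ 0.43  -0.019  0.003] [0.494 0.048 0.011]
```

```bash
ls pics
```

```text
scene0.png
scene1.png
top0.png
top1.png
wrist0.png
```

View pics/top1.png

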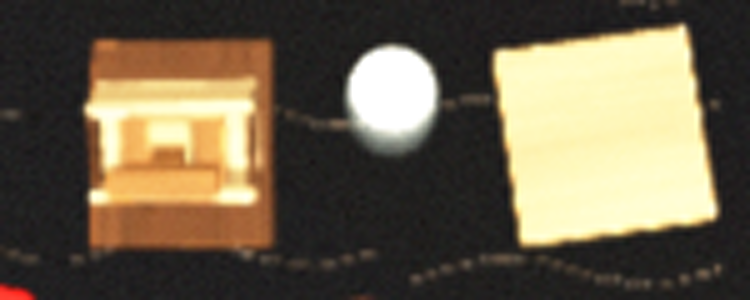

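View pics/scene1.png

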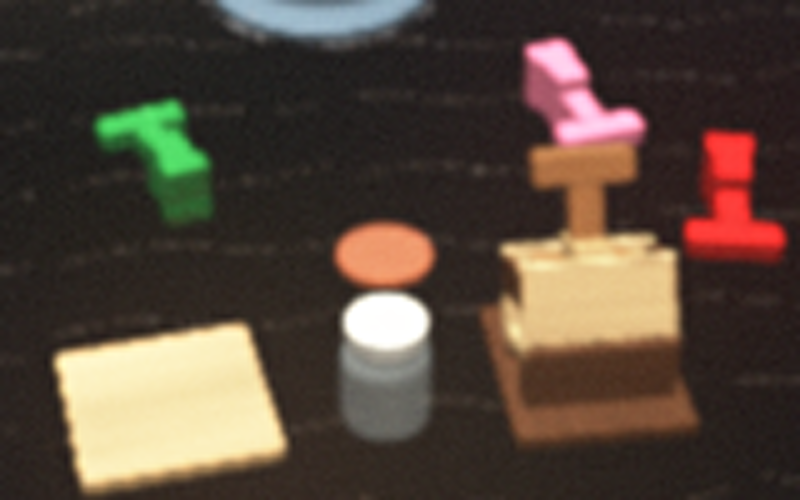

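```bash
python3 - <<'E'
from h import *
f=np.load("top.npz");W=f["W"]
# board top
m=(abs(W[...,2]-.012)<.005)&(W[...,0]>.5)&(W[...,0]<.75)&(W[...,1]>-.26)&(W[...,1]<-.05)
m=cv2.morphologyEx(m.astype(np.uint8),cv2.MORPH_OPEN,np.ones((5,5)))>0
print("board",cv2.minAreaRect(W[m][:,:2].astype(np.float32)*1000))
# rack base, top at 12 mm
m=(abs(W[...,2]-.012)<.006)&(W[...,0]>.5)&(W[...,0]<.73)&(W[...,1]>.05)&(W[...,1]<.24)
print("rackbase",m.sum(),cv2.minAreaRect(W[m][:,:2].astype(np.float32)*1000))
m=(W[...,2]>.005)&(W[...,2]<.13)&(W[...,0]>.5)&(W[...,0]<.73)&(W[...,1]>.05)&(W[...,1]<.24)
print("rackall",m.sum(),cv2.minAreaRect(W[m][:,:2].astype(np.float32)*1000))
for n in["top","scene"]:
    W=np.load(n+".npz")["W"]
    m=(W[...,2]>.125)&(W[...,2]<.2)&(W[...,0]>.5)&(W[...,0]<.65)&(W[...,1]>.08)&(W[...,1]<.22)
    X=W[m];print(n,len(X),X.mean(0),cv2.minAreaRect(X[:,:2].astype(np.float32)*1000))
    c=X-X.mean(0);print(np.linalg.svd(c,full_matrices=False)[1:])
E
```

```text
board ((617.3489990234375, -134.0726318359375), (113.70405578613281, 70.0152587890625), 3.158641815185547)
rackbase 605 ((615.4083862304688, 144.60475158691406), (188.7213134765625, 222.50119018554688), 89.99093627929688)
rackall 1403 ((615.9689331054688, 145.29246520996094), (188.82635498046875, 223.73045349121094), 89.16897583007812)
top 195 [0.55745112 0.14514194 0.15926   ] ((562.103271484375, 145.42788696289062), (35.10292434692383, 72.08831787109375), 1.7229328155517578)
(array([0.2883893 , 0.1566817 , 0.07803528]), array([[ 2.83807783e-02, -9.99597121e-01,  3.57867822e-04],
       [ 7.33421246e-01,  2.05801993e-02, -6.79462826e-01],
       [-6.79181719e-01, -1.95461517e-02, -7.33709848e-01]]))
scene 203 [0.56830256 0.14368205 0.15006646] ((566.9805908203125, 145.3717803955078), (40.40425109863281, 75.5191650390625), 7.662046909332275)
(array([0.28919898, 0.1668397 , 0.05837614]), array([[ 0.01216453, -0.99975672,  0.01839931],
       [ 0.50429971, -0.00975512, -0.86347359],
       [ 0.86344301,  0.01978251,  0.50405835]]))
```

```bash
python3 - <<'E'
from h import *
from scipy.optimize import least_squares
f=np.load("top.npz");p=f["p"].astype(float)
def rayplane(n,uv,z):
    c,T=cam_T(n);K=np.array([[c["fx"],0,c["cx"]],[0,c["fy"],c["cy"]],[0,0,1]])
    q=cv2.undistortPoints(np.asarray(uv,float).reshape(-1,1,2),K,c["D"])[:,0]
    D=np.c_[q,np.ones(len(q))]@T[:3,:3].T
    return T[:3,3]+D*((z-T[2,3])/D[:,2:])
g=p.max(2)
for name,(x0,y0,x1,y1) in {"board":(284,130,340,184),"rack":(200,132,250,184)}.items():
    m=np.zeros(g.shape,np.uint8);m[y0:y1,x0:x1]=(p[y0:y1,x0:x1,0]-p[y0:y1,x0:x1,2]>40)
    cc=cv2.connectedComponents(m)[1];
    k=np.argmax(np.bincount(cc.ravel())[1:])+1
    m=(cc==k).astype(np.uint8)
    cs=cv2.findContours(m,cv2.RETR_EXTERNAL,cv2.CHAIN_APPROX_NONE)[0]
    c=max(cs,key=cv2.contourArea)[:,0]
    X=rayplane("top",c,.012)
    print(name,m.sum(),cv2.minAreaRect((X[:,:2]*1000).astype(np.float32)))
    if name=="rack":
        print(np.c_[c,X[:,:2]*1000].round()[::4].tolist())
E
```

```text
board 1636 ((617.128662109375, -156.44046020507812), (146.72616577148438, 146.32089233398438), 9.188309669494629)
rack 1502 ((603.6027221679688, 148.0995635986328), (153.59146118164062, 133.4492950439453), 1.2970609664916992)
[[209.0, 138.0, 679.0, 210.0], [208.0, 142.0, 664.0, 213.0], [208.0, 146.0, 650.0, 212.0], [207.0, 150.0, 635.0, 216.0], [207.0, 154.0, 620.0, 215.0], [208.0, 158.0, 606.0, 211.0], [208.0, 162.0, 591.0, 210.0], [208.0, 166.0, 577.0, 210.0], [208.0, 170.0, 562.0, 210.0], [208.0, 174.0, 548.0, 209.0], [208.0, 178.0, 533.0, 209.0], [211.0, 179.0, 530.0, 198.0], [215.0, 179.0, 530.0, 183.0], [219.0, 179.0, 530.0, 169.0], [223.0, 179.0, 531.0, 155.0], [227.0, 179.0, 531.0, 140.0], [231.0, 179.0, 531.0, 126.0], [235.0, 179.0, 531.0, 112.0], [239.0, 180.0, 528.0, 97.0], [243.0, 179.0, 532.0, 83.0], [244.0, 175.0, 546.0, 80.0], [244.0, 171.0, 561.0, 80.0], [244.0, 167.0, 575.0, 81.0], [244.0, 163.0, 590.0, 81.0], [244.0, 159.0, 604.0, 81.0], [244.0, 155.0, 619.0, 82.0], [244.0, 151.0, 633.0, 82.0], [244.0, 147.0, 648.0, 82.0], [244.0, 143.0, 663.0, 83.0], [244.0, 139.0, 677.0, 83.0], [241.0, 138.0, 681.0, 94.0], [237.0, 138.0, 681.0, 108.0], [233.0, 138.0, 680.0, 123.0], [229.0, 138.0, 680.0, 137.0], [225.0, 138.0, 680.0, 152.0], [221.0, 138.0, 680.0, 166.0], [217.0, 138.0, 679.0, 181.0], [213.0, 138.0, 679.0, 195.0]]
```

```bash
cat >> h.py <<'E'
def rel(target,yaw=0.02):
    o=get_obs();M=R.from_rotvec(o["ee_rot"]).as_matrix()
    print("tool axes (cols)\n",M.round(4));print("pos",o["eef_pos"].round(4),"clock",round(o["clock"],2),"F",o["force"].round(2),"open",round(o["opening"],4))
    ya=np.array([-np.sin(yaw),np.cos(yaw),0])
    for s in(1,-1):
        v=M.T@(s*ya);print("spin",np.arctan2(-v[0],v[1]).round(4))
    print("shift cm",(M.T@(np.array(target)-o["eef_pos"])*100).round(2))
E
python3 - <<'E'
from h import *
rel([.557,.145,.26])
E
```

```text
tool axes (cols)
 [[-0.9493  0.3144 -0.    ]
 [ 0.3144  0.9493 -0.    ]
 [ 0.     -0.     -1.    ]]
pos [0.2043 0.6171 0.2054] clock 1.05 F [ 0.37 -0.26  0.06] open 0.0939
spin -0.3398
spin 2.8018
shift cm [-48.32 -33.72  -5.46]
```

Call:
play_rows(
  steps=[
    [[0,0,-3],-0.17],
    [[0,0,-2.5],-0.17],
    [[-2.8,-4,0],0],
    [[-2.8,-4,0],0],
    [[-2.8,-4,0],0],
    [[-2.8,-4,0],0],
    [[-2.8,-4,0],0],
    [[-2.8,-4,0],0],
    [[-2.8,-4,0],0],
    [[-2.8,-4,0],0],
  ],
  claw=1,
)

```text
clock: 2.3
eef_pos: [0.4355, 0.3003, 0.2607]
ee_rot: [-0.032, 3.141, 0.0]
force: [0.6, 0.9, 0.2]
opening: 0.0937
```

```bash
python3 - <<'E'
from h import *
rel([.557,.145,.26])
E
```

```text
tool axes (cols)
 [[-9.998e-01 -2.030e-02  6.000e-04]
 [-2.030e-02  9.998e-01  3.000e-04]
 [-6.000e-04  3.000e-04 -1.000e+00]]
pos [0.4355 0.3003 0.2607] clock 2.3 F [0.59 0.9  0.18] open 0.0937
spin 0.0003
spin -3.1413
shift cm [-11.83 -15.77   0.07]
```

Call:
play_rows(
  steps=[
    [[-3,-4,0],0],
    [[-3,-4,0],0],
    [[-3,-4,0],0],
    [[-2.9,-3.8,0],0],
    [[0,0,0],0],
    [[0,0,0],0],
  ],
)

```text
clock: 3.05
eef_pos: [0.5566, 0.1465, 0.2604]
ee_rot: [0.032, -3.141, -0.001]
force: [0.6, 0.7, -0.1]
opening: 0.0939
```

```bash
python3 - <<'E'
from h import *
rel([.557,.145,.26])
p,d,W=cloud("wrist");np.savez("w.npz",p=p,d=d,W=W);cv2.imwrite("pics/w1.png",p[:,:,::-1])
for m in masks_of("wrist","stamp")[:3]:
    X=W[m["pixels"]];X=X[~np.isnan(X[:,0])];print(m["conf"],m["xy"],len(X),np.percentile(X,[2,50,98],axis=0).round(4))
    X=X[X[:,2]>.135];print(len(X),X.mean(0),cv2.minAreaRect((X[:,:2]*1000).astype(np.float32)))
E
```

```text
tool axes (cols)
 [[-9.998e-01 -2.020e-02 -5.000e-04]
 [-2.020e-02  9.998e-01  3.000e-04]
 [ 4.000e-04  3.000e-04 -1.000e+00]]
pos [0.5566 0.1465 0.2604] clock 3.05 F [ 0.61  0.68 -0.13] open 0.0939
spin 0.0002
spin -3.1414
shift cm [-0.04 -0.15  0.04]
0.95 [46.3, 25.7] 2056 [[ 0.3303 -0.1627  0.0012]
 [ 0.3663 -0.1391  0.0453]
 [ 0.3911 -0.1204  0.0509]]
0 [nan nan nan] ((0.0, 0.0), (0.0, 0.0), 0.0)
0.8 [500.5, 16.3] 492 [[3.151e-01 4.693e-01 2.000e-04]
 [3.327e-01 4.793e-01 3.170e-02]
 [3.462e-01 5.004e-01 3.610e-02]]
0 [nan nan nan] ((0.0, 0.0), (0.0, 0.0), 0.0)
0.74 [368.7, 85.0] 3464 [[0.3786 0.2516 0.0009]
 [0.4373 0.2912 0.0351]
 [0.5027 0.3207 0.0511]]
0 [nan nan nan] ((0.0, 0.0), (0.0, 0.0), 0.0)<stdin>:6: RuntimeWarning: Mean of empty slice.
  ret = um.true_divide(
```

View pics/w1.png

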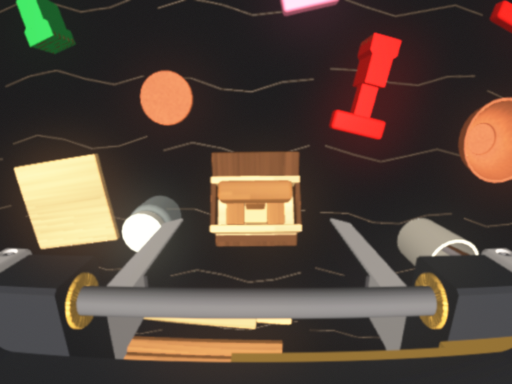

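The wrist picture shows the bar of the real stamp at about (256,191), inside the rack (211-300, 152-245), and the jar at (150,222). The red and green ones are look-alikes. I'll get the bar's position from depth.

```bash
python3 - <<'E'
from h import *
f=np.load("w.npz");W=f["W"]
m=(W[...,2]>.13)&(W[...,2]<.19)&(W[...,0]>.5)&(W[...,0]<.62)&(W[...,1]>.07)&(W[...,1]<.22)
X=W[m];print(len(X),X.mean(0),np.percentile(X,[1,50,99],axis=0).round(4),cv2.minAreaRect((X[:,:2]*1000).astype(np.float32)))
print(np.linalg.svd(X-X.mean(0),full_matrices=False)[2])
# rack rims z~0.09-.115 extents
for lo,hi in((.005,.02),(.08,.13)):
    m2=(W[...,2]>lo)&(W[...,2]<hi)&(W[...,0]>.5)&(W[...,0]<.72)&(W[...,1]>.06)&(W[...,1]<.23)
    print(lo,np.percentile(W[m2],[1,99],axis=0).round(4))
E
```

```text
1719 [0.55507925 0.14494018 0.16148252] [[0.544  0.1091 0.1351]
 [0.5543 0.145  0.1629]
 [0.5767 0.1801 0.167 ]] ((560.6973266601562, 145.024658203125), (33.12452697753906, 73.8021240234375), 1.5501692295074463)
[[ 0.02849885 -0.99958276  0.00470417]
 [-0.90001894 -0.02361205  0.43521072]
 [ 0.43491806  0.01663685  0.90031633]]
0.005 [[0.5318 0.0816 0.0092]
 [0.6811 0.2096 0.0136]]
0.08 [[0.5544 0.0905 0.0812]
 [0.6256 0.2011 0.1213]]
```

Call:
play_rows(
  steps=[
    [[-0.1,-0.15,4],0],
    [[0,0,4],0],
    [[0,0,3],0],
    [[0,0,1.8],0],
    [[0,0,0],0],
    [[0,0,0],0],
  ],
)

```text
clock: 3.9
eef_pos: [0.5589, 0.145, 0.134]
ee_rot: [-0.033, 3.139, 0.0]
force: [-0.4, -0.3, 0.4]
opening: 0.0939
```

```bash
python3 - <<'E'
from h import *
rel([.558,.145,.132])
p,d,W=cloud("scene");cv2.imwrite("pics/s2.png",cv2.resize(p[120:260,220:400,::-1],None,fx=4,fy=4,interpolation=cv2.INTER_CUBIC))
p,d,W=cloud("wrist");cv2.imwrite("pics/w2.png",p[:,:,::-1])
E
```

```text
tool axes (cols)
 [[-9.998e-01 -2.080e-02  2.500e-03]
 [-2.080e-02  9.998e-01  2.000e-04]
 [-2.500e-03  1.000e-04 -1.000e+00]]
pos [0.5589 0.145  0.134 ] clock 3.9 F [-0.43 -0.31  0.37] open 0.0939
spin 0.0008
spin -3.1408
shift cm [0.09 0.   0.2 ]
```

View pics/s2.png

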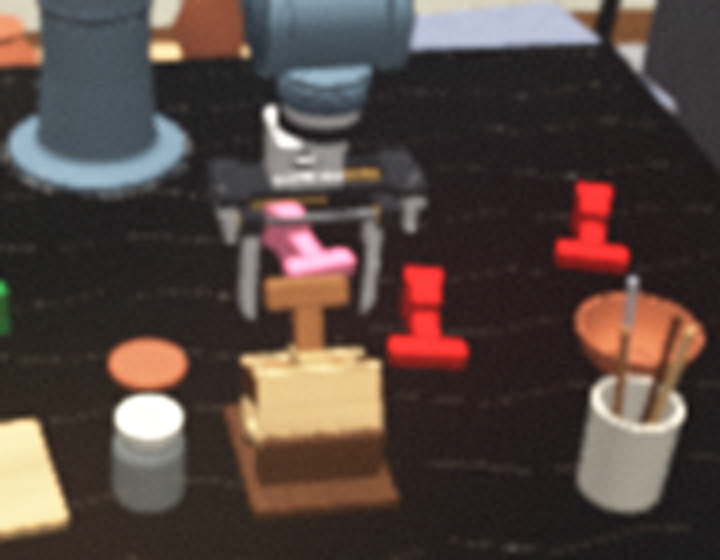

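View pics/w2.png

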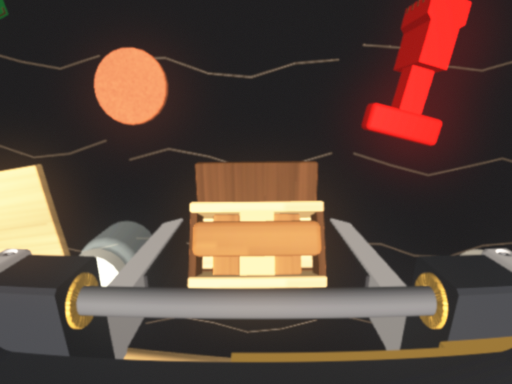

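The fingers straddle the bar's ends with about 10 mm to spare on each side. I'll rock it towards +y first.

Call:
play_rows(
  steps=[
    [[0,0.6,0],0],
    [[0,0.4,0],0],
    [[0,0.3,0],0],
    [[0,0.3,0],0],
    [[0,0.3,0],0],
    [[0,0.3,0],0],
    [[0,0.2,0],0],
    [[0,0,0],0],
  ],
)

```text
clock: 5.0
eef_pos: [0.5582, 0.1668, 0.1337]
ee_rot: [-0.032, 3.14, -0.007]
force: [-2.4, -8.4, 6.0]
opening: 0.0937
```

```bash
python3 - <<'E'
from h import *
rel([.558,.145,.132])
p,d,W=cloud("scene");cv2.imwrite("pics/s3.png",cv2.resize(p[120:260,220:400,::-1],None,fx=4,fy=4,interpolation=cv2.INTER_CUBIC))
p,d,W=cloud("wrist");cv2.imwrite("pics/w3.png",p[:,:,::-1])
E
```

```text
tool axes (cols)
 [[-9.998e-01 -2.040e-02  1.000e-03]
 [-2.050e-02  9.998e-01 -4.200e-03]
 [-9.000e-04 -4.300e-03 -1.000e+00]]
pos [0.5582 0.1668 0.1337] clock 5.0 F [-2.43 -8.4   5.98] open 0.0937
spin 0.0005
spin -3.1411
shift cm [ 0.06 -2.18  0.18]
```

View pics/s3.png

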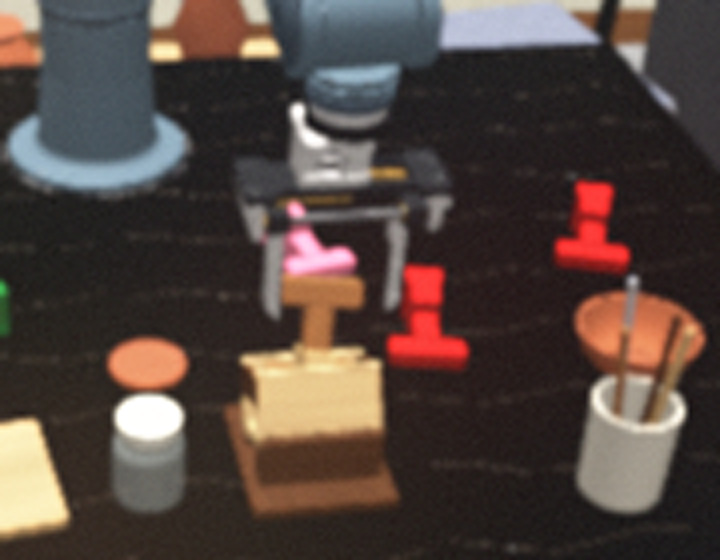

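View pics/w3.png

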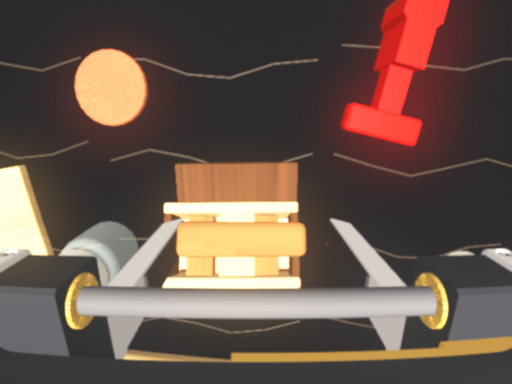

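The bar now leans about 0.1 rad with 8 N of sideways force, as expected. I'll push further.

Call:
play_rows(
  steps=[
    [[0,0.2,0],0],
    [[0,0.2,0],0],
    [[0,0.2,0],0],
    [[0,0,0],0],
  ],
)

```text
clock: 5.6
eef_pos: [0.5582, 0.1727, 0.1338]
ee_rot: [-0.032, 3.14, -0.007]
force: [-1.9, -7.0, 5.9]
opening: 0.0941
```

```bash
python3 - <<'E'
from h import *
rel([.558,.145,.132])
p,d,W=cloud("wrist");cv2.imwrite("pics/w4.png",p[:,:,::-1])
m=(W[...,2]>.125)&(W[...,2]<.19)&(W[...,0]>.53)&(W[...,0]<.60)&(W[...,1]>.10)&(W[...,1]<.22)
p[m]=[0,255,0];cv2.imwrite("pics/w4m.png",p[:,:,::-1])
X=W[m];s=np.linalg.svd(X-np.median(X,0),full_matrices=False)[2];print(len(X),np.median(X,0),s[0],np.percentile(X,[1,99],axis=0).round(3))
E
```

```text
tool axes (cols)
 [[-0.9998 -0.0204  0.0014]
 [-0.0204  0.9998 -0.0044]
 [-0.0013 -0.0044 -1.    ]]
pos [0.5582 0.1727 0.1338] clock 5.6 F [-1.86 -7.02  5.95] open 0.0941
spin 0.0004
spin -3.1412
shift cm [ 0.08 -2.77  0.2 ]
6820 [0.55227178 0.15880244 0.16340634] [-0.0346904  -0.99557391  0.08734513] [[0.543 0.114 0.138]
 [0.567 0.22  0.189]]
```

View pics/w4m.png

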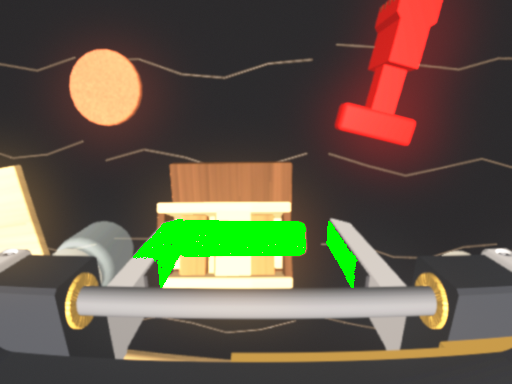

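```bash
cat >> h.py <<'E'
def bar(png=None):
    p,d,W=cloud("wrist")
    o=get_obs();t=o["eef_pos"]
    h=cv2.cvtColor(p,cv2.COLOR_RGB2HSV)
    m=(W[...,2]>.13)&(W[...,2]<.19)&(W[...,0]>.53)&(W[...,0]<.60)&(abs(W[...,1]-t[1])<.060)&(h[...,1]>110)
    m=cv2.morphologyEx(m.astype(np.uint8),cv2.MORPH_OPEN,np.ones((5,5)))>0
    X=W[m];
    # fit z (and x) vs y on upper face
    Y=X[X[:,2]>np.percentile(X[:,2],25)]
    a=np.polyfit(Y[:,1],Y[:,2],1)
    print("bar n",m.sum(),"y ends",np.percentile(X[:,1],[.5,99.5]).round(4),"roll(towards +y pos)",-np.arctan(a[0]/np.cos(np.radians(25))).round(3),"z",np.median(X[:,2]).round(4))
    if png:
        p[m]=[0,255,0];cv2.imwrite(png,p[:,:,::-1])
E
python3 - <<'E'
from h import *
bar("pics/w5.png")
E
```

```text
bar n 4409 y ends [0.1286 0.2002] roll(towards +y pos) 0.135 z 0.1623
```

View pics/w5.png

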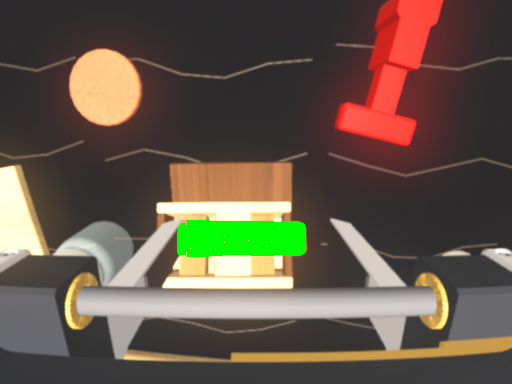

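Call:
play_rows(
  steps=[
    [[0,0.2,0],0],
    [[0,0.2,0],0],
    [[0,0.2,0],0],
    [[0,0.1,0],0],
    [[0,0,0],0],
  ],
)

```text
clock: 6.32
eef_pos: [0.5581, 0.1764, 0.1338]
ee_rot: [-0.032, 3.141, -0.018]
force: [-2.5, -18.6, 8.5]
opening: 0.0942
```

```bash
python3 - <<'E'
from h import *
rel([.558,.145,.132])
bar("pics/w6.png")
E
```

```text
tool axes (cols)
 [[-9.998e-01 -2.050e-02  3.000e-04]
 [-2.050e-02  9.997e-01 -1.130e-02]
 [-1.000e-04 -1.130e-02 -9.999e-01]]
pos [0.5581 0.1764 0.1338] clock 6.33 F [ -2.53 -18.65   8.54] open 0.0942
spin 0.0005
spin -3.1411
shift cm [ 0.07 -3.14  0.22]
bar n 4346 y ends [0.1291 0.2041] roll(towards +y pos) 0.168 z 0.1622
```

View pics/w6.png

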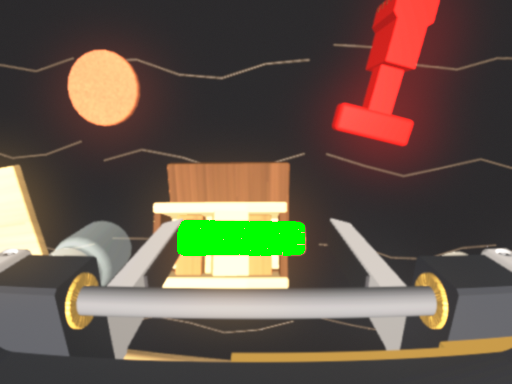

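The force jumped to 18 N, so the left jaw is at its stop. Now the other side.

Call:
play_rows(
  steps=[
    [[0,-0.8,0],0],
    [[0,-0.8,0],0],
    [[0,-0.4,0],0],
    [[0,-0.4,0],0],
    [[0,-0.4,0],0],
    [[0,-0.4,0],0],
    [[0,-0.4,0],0],
    [[0,-0.4,0],0],
    [[0,-0.4,0],0],
    [[0,-0.3,0],0],
  ],
)

```text
clock: 7.62
eef_pos: [0.5582, 0.1343, 0.1325]
ee_rot: [-0.031, 3.141, -0.0]
force: [-0.9, -0.0, 0.6]
opening: 0.094
```

Call:
play_rows(
  steps=[
    [[0,-0.3,0],0],
    [[0,-0.3,0],0],
    [[0,-0.3,0],0],
    [[0,0,0],0],
  ],
)

```text
clock: 8.12
eef_pos: [0.5583, 0.1272, 0.1334]
ee_rot: [-0.032, 3.141, 0.006]
force: [-2.9, 6.6, 4.6]
opening: 0.0937
```

```bash
python3 - <<'E'
from h import *
rel([.558,.145,.132])
bar()
E
```

```text
tool axes (cols)
 [[-9.998e-01 -2.030e-02  2.000e-04]
 [-2.030e-02  9.998e-01  3.500e-03]
 [-3.000e-04  3.500e-03 -1.000e+00]]
pos [0.5583 0.1272 0.1334] clock 8.12 F [-2.85  6.64  4.58] open 0.0937
spin 0.0003
spin -3.1413
shift cm [-0.    1.78  0.15]
bar n 4502 y ends [0.0991 0.1733] roll(towards +y pos) -0.058 z 0.1634
```

Call:
play_rows(
  steps=[
    [[0,-0.3,0],0],
    [[0,-0.3,0],0],
    [[0,-0.2,0],0],
    [[0,-0.2,0],0],
    [[0,-0.2,0],0],
    [[0,0,0],0],
  ],
)

```text
clock: 8.93
eef_pos: [0.5589, 0.1156, 0.1338]
ee_rot: [-0.032, 3.14, 0.007]
force: [-1.4, 6.7, 7.4]
opening: 0.0937
```

```bash
python3 - <<'E'
from h import *
rel([.558,.145,.132])
bar()
E
```

```text
tool axes (cols)
 [[-0.9998 -0.0202  0.0012]
 [-0.0202  0.9998  0.0043]
 [-0.0013  0.0042 -1.    ]]
pos [0.5589 0.1156 0.1338] clock 8.93 F [-1.36  6.74  7.37] open 0.0937
spin 0.0002
spin -3.1414
shift cm [0.03 2.94 0.2 ]
bar n 4425 y ends [0.0867 0.1619] roll(towards +y pos) -0.156 z 0.1623
```

Call:
play_rows(
  steps=[
    [[0,-0.2,0],0],
    [[0,-0.2,0],0],
    [[0,-0.1,0],0],
    [[0,0,0],0],
  ],
)

```text
clock: 9.48
eef_pos: [0.5587, 0.1138, 0.1339]
ee_rot: [-0.031, 3.14, 0.017]
force: [-3.1, 18.9, 7.5]
opening: 0.094
```

```bash
python3 - <<'E'
from h import *
rel([.558,.145,.132])
bar()
E
```

```text
tool axes (cols)
 [[-0.9998 -0.02    0.001 ]
 [-0.02    0.9997  0.0108]
 [-0.0012  0.0108 -0.9999]]
pos [0.5587 0.1138 0.1339] clock 9.47 F [-3.12 18.9   7.5 ] open 0.094
spin -0.0
spin 3.1416
shift cm [0.01 3.12 0.22]
bar n 4401 y ends [0.0846 0.1599] roll(towards +y pos) -0.175 z 0.1621
```

Both jaws reached their stops, symmetric about y = 0.145. I'll centre the tool and grip the bar by its ends.

Call:
play_rows(
  steps=[
    [[0,0.8,0],0],
    [[0,0.8,0],0],
    [[0,0.8,0],0],
    [[0,0.8,0],0],
    [[0,0.4,0],0],
    [[0,0,0],0],
    [[0,0,0],0],
  ],
)

```text
clock: 10.4
eef_pos: [0.558, 0.1445, 0.1324]
ee_rot: [0.032, -3.141, 0.0]
force: [-0.3, 0.2, -0.2]
opening: 0.0939
```

```bash
python3 - <<'E'
from h import *
rel([.558,.145,.132])
bar("pics/w7.png")
E
```

```text
tool axes (cols)
 [[-9.998e-01 -2.010e-02 -0.000e+00]
 [-2.010e-02  9.998e-01 -1.000e-04]
 [ 0.000e+00 -1.000e-04 -1.000e+00]]
pos [0.558  0.1445 0.1324] clock 10.4 F [-0.25  0.22 -0.24] open 0.0939
spin 0.0001
spin -3.1415
shift cm [-0.    0.05  0.04]
bar n 4553 y ends [0.0969 0.1707] roll(towards +y pos) -0.056 z 0.1634
```

View pics/w7.png

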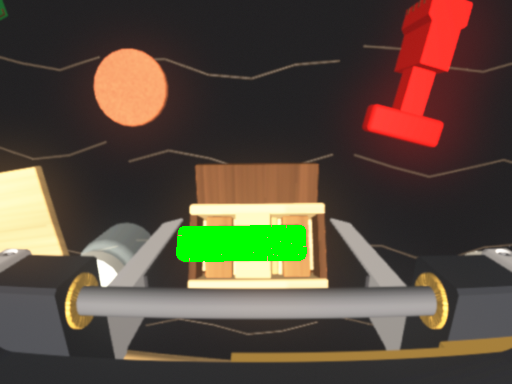

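Call:
play_rows(
  steps=[
    [[0,0,0],0],
    [[0,0,0],0],
    [[0,0,0],0],
    [[0,0,0],0],
    [[0,0,0],0],
    [[0,0,0],0],
  ],
  claw=-1,
)

```text
clock: 11.2
eef_pos: [0.558, 0.1446, 0.1325]
ee_rot: [-0.032, 3.141, -0.0]
force: [0.4, -1.0, -0.6]
opening: 0.0737
```

```bash
python3 - <<'E'
from h import *
rel([.558,.145,.132])
bar("pics/w8.png")
p,d,W=cloud("scene");cv2.imwrite("pics/s8.png",cv2.resize(p[120:260,220:400,::-1],None,fx=4,fy=4,interpolation=cv2.INTER_CUBIC))
E
```

```text
tool axes (cols)
 [[-9.998e-01 -2.020e-02  1.000e-04]
 [-2.020e-02  9.998e-01 -2.000e-04]
 [-1.000e-04 -2.000e-04 -1.000e+00]]
pos [0.558  0.1446 0.1325] clock 11.2 F [ 0.4  -0.97 -0.56] open 0.0737
spin 0.0002
spin -3.1414
shift cm [-0.    0.04  0.05]
bar n 4593 y ends [0.107  0.1807] roll(towards +y pos) -0.009 z 0.1635
```

View pics/w8.png

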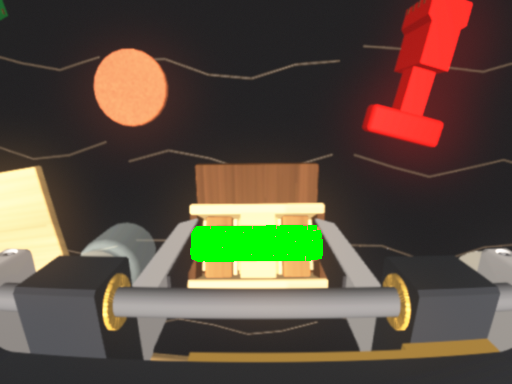

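View pics/s8.png

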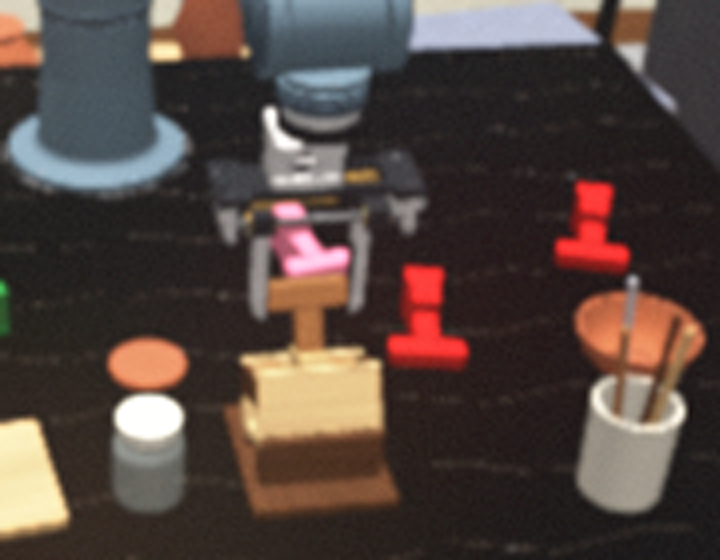

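Gripped: the opening is 73.7 mm against a 74 mm bar, and the roll is about 0. Next I draw it out along the slope.

Call:
play_rows(
  steps=[
    [[0.21,0,-0.45],0],
    [[0.21,0,-0.45],0],
    [[0.21,0,-0.45],0],
    [[0.21,0,-0.45],0],
    [[0,0,0],0],
  ],
)

```text
clock: 11.92
eef_pos: [0.5494, 0.1445, 0.1509]
ee_rot: [-0.032, 3.141, 0.0]
force: [0.0, -0.3, -1.5]
opening: 0.0734
```

```bash
python3 - <<'E'
from h import *
rel([.5495,.145,.1506])
bar()
E
```

```text
tool axes (cols)
 [[-9.998e-01 -2.030e-02  1.000e-04]
 [-2.030e-02  9.998e-01  1.000e-04]
 [-1.000e-04  1.000e-04 -1.000e+00]]
pos [0.5494 0.1445 0.1509] clock 11.93 F [ 0.03 -0.31 -1.51] open 0.0734
spin 0.0003
spin -3.1413
shift cm [-0.01  0.05  0.03]
bar n 4604 y ends [0.107  0.1806] roll(towards +y pos) -0.01 z 0.1819
```

Call:
play_rows(
  steps=[
    [[0.21,0,-0.45],0],
    [[0.21,0,-0.45],0],
    [[0.21,0,-0.45],0],
    [[0.21,0,-0.45],0],
    [[0.21,0,-0.45],0],
    [[0.21,0,-0.45],0],
    [[0.21,0,-0.45],0],
    [[0.21,0,-0.45],0],
    [[0.21,0,-0.45],0],
    [[0.21,0,-0.45],0],
  ],
)

```text
clock: 13.22
eef_pos: [0.5284, 0.144, 0.1957]
ee_rot: [0.032, -3.141, -0.0]
force: [0.3, -0.5, -1.6]
opening: 0.0742
```

Call:
play_rows(
  steps=[
    [[0.21,0,-0.45],0],
    [[0.21,0,-0.45],0],
    [[0.21,0,-0.45],0],
    [[0.21,0,-0.45],0],
    [[0,0,0],0],
  ],
)

```text
clock: 13.85
eef_pos: [0.5203, 0.1439, 0.214]
ee_rot: [-0.032, 3.141, 0.0]
force: [-0.3, -0.3, -2.0]
opening: 0.0738
```

```bash
python3 - <<'E'
from h import *
rel([.5495,.145,.1506])
p,d,W=cloud("scene");cv2.imwrite("pics/s9.png",cv2.resize(p[120:260,220:400,::-1],None,fx=4,fy=4,interpolation=cv2.INTER_CUBIC))
p,d,W=cloud("wrist");cv2.imwrite("pics/w9.png",p[:,:,::-1])
E
```

```text
tool axes (cols)
 [[-9.998e-01 -2.030e-02  9.000e-04]
 [-2.030e-02  9.998e-01  1.000e-04]
 [-9.000e-04  0.000e+00 -1.000e+00]]
pos [0.5203 0.1439 0.214 ] clock 13.85 F [-0.28 -0.32 -2.02] open 0.0738
spin 0.0003
spin -3.1413
shift cm [-2.91  0.05  6.34]
```

View pics/s9.png

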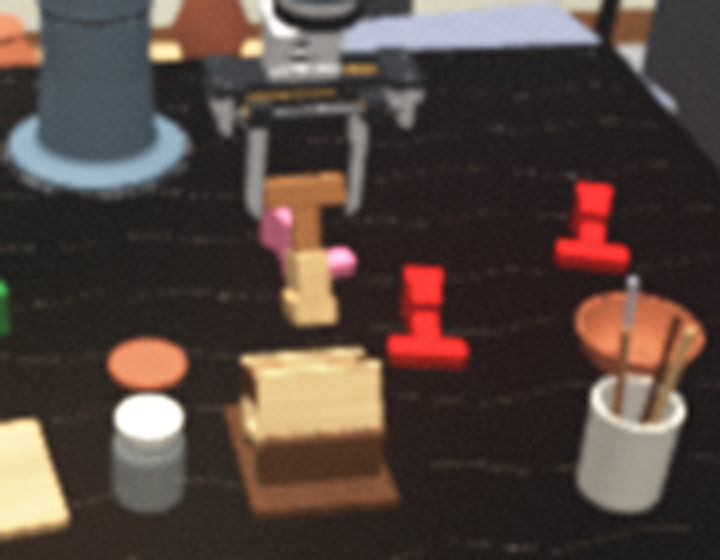

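View pics/w9.png

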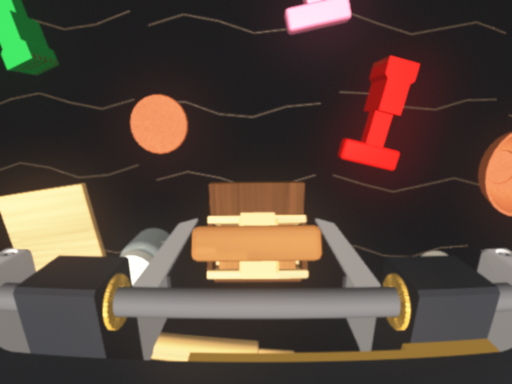

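```bash
cat >> h.py <<'E'
def lean(png=None,cam="scene",n=1):
    o=get_obs();t=o["eef_pos"]
    p,d,W=cloud(cam)
    g=t+np.array([0,0,.019])
    h=cv2.cvtColor(p,cv2.COLOR_RGB2HSV)
    D=W-g
    m=(abs(D[...,1])<.028)&(abs(D[...,0])<.11)&(D[...,2]>-.135)&(D[...,2]<.02)&(W[...,2]>.02)&(h[...,1]>60)&((h[...,0]<35))
    c=cv2.connectedComponents(m.astype(np.uint8))[1];k=np.argmax(np.bincount(c.ravel())[1:])+1;m=c==k
    X=D[m]
    for lo in np.arange(-.13,.02,.01):
        s=X[(X[:,2]>lo)&(X[:,2]<=lo+.01)]
        if len(s)>3: print(round(lo+.005,3),len(s),"x",np.percentile(s[:,0],[10,50,90]).round(4),"y",np.median(s[:,1]).round(4))
    if png:
        p[m]=[0,255,0];cv2.imwrite(png,cv2.resize(p[120:260,220:400,::-1],None,fx=4,fy=4))
E
python3 - <<'E'
from h import *
lean("pics/s10.png")
E
```

```text
-0.105 5 x [0.0267 0.0331 0.0516] y -0.0148
-0.095 20 x [0.0275 0.069  0.073 ] y -0.0094
-0.085 39 x [0.0377 0.0686 0.0721] y -0.006
-0.075 40 x [0.0357 0.063  0.0689] y 0.0014
-0.065 32 x [0.0308 0.058  0.0626] y -0.0018
-0.055 37 x [0.0295 0.0532 0.057 ] y 0.0018
-0.045 45 x [0.0279 0.041  0.0522] y -0.0004
-0.035 21 x [0.0231 0.0275 0.0308] y 0.0022
-0.025 21 x [0.0159 0.0229 0.0269] y -0.0018
-0.015 21 x [0.0137 0.0204 0.0243] y -0.0014
-0.005 43 x [0.0094 0.0139 0.0173] y 0.0033
0.005 57 x [-0.0005  0.0096  0.013 ] y 0.0002
0.015 19 x [0.0032 0.0059 0.0098] y 0.0001
```

View pics/s10.png

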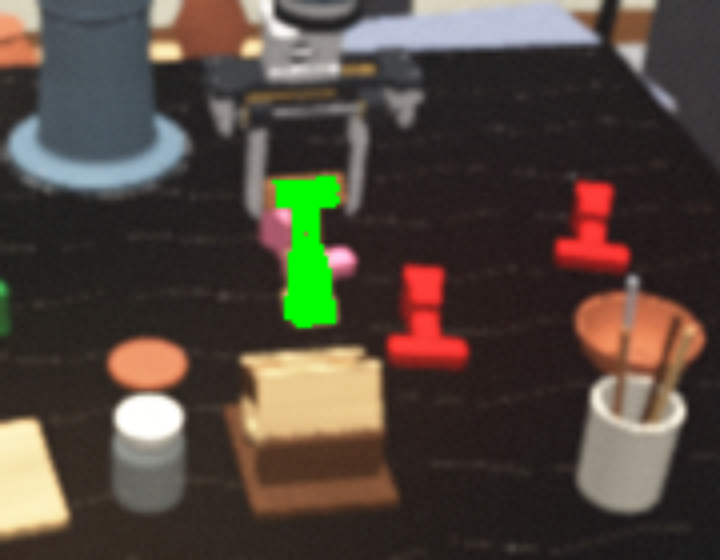

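The stamp is out (about 90 mm) but friction holds its 25° lean in the pads. I'll right it by pivoting its foot against the rack's far end wall: dip it about 6 mm back into the mouth, then swing the bar forward.

Call:
play_rows(
  steps=[
    [[-0.21,0,0.45],0],
    [[-0.21,0,0.45],0],
    [[-0.21,0,0.45],0],
    [[-0.21,0,0.45],0],
    [[-0.21,0,0.45],0],
    [[-0.21,0,0.45],0],
    [[-0.21,0,0.45],0],
    [[-0.21,0,0.45],0],
    [[-0.17,0,0.36],0],
    [[0,0,0],0],
  ],
)

```text
clock: 15.25
eef_pos: [0.5387, 0.1442, 0.1735]
ee_rot: [0.032, -3.141, 0.0]
force: [0.7, 0.5, -1.3]
opening: 0.0739
```

```bash
python3 - <<'E'
from h import *
rel([.5386,.1442,.1742])
E
```

```text
tool axes (cols)
 [[-9.998e-01 -2.020e-02 -2.000e-04]
 [-2.020e-02  9.998e-01 -0.000e+00]
 [ 2.000e-04 -0.000e+00 -1.000e+00]]
pos [0.5387 0.1442 0.1735] clock 15.25 F [ 0.7   0.54 -1.29] open 0.0739
spin 0.0002
spin -3.1414
shift cm [ 0.01  0.   -0.07]
```

Call:
play_rows(
  steps=[
    [[-0.4,0,-0.27],0],
    [[-0.4,0,-0.26],0],
    [[-0.4,0,-0.25],0],
    [[-0.4,0,-0.24],0],
    [[-0.4,0,-0.22],0],
    [[0,0,0],0],
  ],
)

```text
clock: 16.0
eef_pos: [0.5589, 0.1446, 0.1863]
ee_rot: [-0.032, 3.141, -0.0]
force: [-2.1, 0.5, -2.6]
opening: 0.0735
```

```bash
python3 - <<'E'
from h import *
rel([.5386,.1442,.1742])
lean()
E
```

```text
tool axes (cols)
 [[-9.998e-01 -2.010e-02  1.000e-04]
 [-2.010e-02  9.998e-01 -0.000e+00]
 [-1.000e-04 -0.000e+00 -1.000e+00]]
pos [0.5589 0.1446 0.1863] clock 16.0 F [-2.06  0.51 -2.58] open 0.0735
spin 0.0001
spin -3.1415
shift cm [2.04 0.   1.21]
-0.125 62 x [0.008  0.0737 0.0776] y -0.0074
-0.115 53 x [0.036  0.0696 0.074 ] y -0.0004
-0.105 59 x [0.0415 0.0641 0.0691] y -0.0062
-0.095 63 x [0.0216 0.0519 0.0633] y -0.0039
-0.085 35 x [0.0181 0.0466 0.0511] y -0.0086
-0.075 32 x [-0.0013  0.0425  0.0475] y -0.0067
-0.065 30 x [0.0107 0.0419 0.0453] y -0.0044
-0.055 35 x [0.0145 0.0365 0.0433] y -0.002
-0.045 36 x [0.017  0.025  0.0403] y -0.0022
-0.035 23 x [0.0116 0.0191 0.0244] y -0.0026
-0.025 24 x [0.0062 0.0156 0.021 ] y -0.0022
-0.015 17 x [0.0101 0.0135 0.0159] y -0.0024
-0.005 40 x [0.0071 0.011  0.0133] y -0.0049
0.005 51 x [-0.0016  0.0085  0.0115] y 0.0001
0.015 28 x [-0.0046  0.0054  0.0097] y 0.0018
```

It's turning: the lean is down to about 15-18° with 2 N of reaction. I'll continue the arc.

Call:
play_rows(
  steps=[
    [[-0.4,0,-0.2],0],
    [[-0.4,0,-0.18],0],
    [[-0.4,0,-0.16],0],
    [[-0.4,0,-0.14],0],
    [[-0.4,0,-0.12],0],
    [[-0.4,0,-0.1],0],
    [[-0.2,0,0],0],
    [[0,0,0],0],
  ],
)

```text
clock: 17.05
eef_pos: [0.5851, 0.1451, 0.1957]
ee_rot: [-0.032, 3.141, -0.0]
force: [-3.0, -0.4, -1.7]
opening: 0.0739
```

```bash
python3 - <<'E'
from h import *
rel([.5386,.1442,.1742])
lean("pics/s11.png")
E
```

```text
tool axes (cols)
 [[-9.998e-01 -2.020e-02  9.000e-04]
 [-2.020e-02  9.998e-01 -1.000e-04]
 [-9.000e-04 -1.000e-04 -1.000e+00]]
pos [0.5851 0.1451 0.1957] clock 17.05 F [-3.   -0.42 -1.73] open 0.0739
spin 0.0002
spin -3.1414
shift cm [4.65 0.01 2.15]
-0.125 53 x [0.0368 0.0424 0.0473] y -0.0007
-0.115 53 x [0.0319 0.0374 0.042 ] y -0.0042
-0.105 54 x [0.0064 0.0282 0.0384] y -0.0035
-0.095 45 x [-0.0094  0.023   0.0268] y -0.0104
-0.085 23 x [-0.0054  0.0231  0.0257] y -0.0063
-0.075 28 x [-0.005   0.0238  0.0276] y -0.0069
-0.065 28 x [-0.0086  0.0235  0.026 ] y -0.0026
-0.055 47 x [-0.0025  0.0136  0.0246] y -0.002
-0.045 18 x [0.0003 0.0082 0.0108] y -0.003
-0.035 20 x [-0.0034  0.0076  0.0092] y -0.0012
-0.025 18 x [-0.0005  0.0071  0.0101] y -0.0038
-0.015 18 x [0.005  0.0058 0.0107] y -0.0017
-0.005 37 x [0.0034 0.0064 0.0096] y -0.0012
0.005 54 x [-0.0031  0.0059  0.0089] y 0.0004
0.015 34 x [-0.0071  0.0001  0.0071] y 0.0012
```

View pics/s11.png

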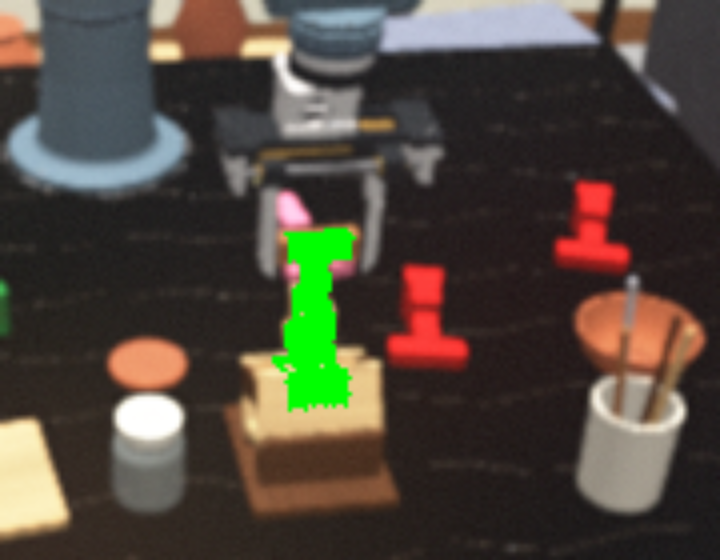

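The faces now read about vertical (slope ≤ 0.05). I'll lift and carry it to the board.

Call:
play_rows(
  steps=[
    [[0,0,-0.8],0],
    [[0,0,-1.6],0],
    [[0,0,-2.4],0],
    [[0,0,-2],0],
    [[0,0,-1],0],
    [[0,0,0],0],
    [[0,0,0],0],
  ],
)

```text
clock: 17.98
eef_pos: [0.5842, 0.1451, 0.2722]
ee_rot: [0.032, -3.14, 0.0]
force: [-0.4, 0.2, -2.1]
opening: 0.074
```

```bash
python3 - <<'E'
from h import *
rel([.617,-.1562,.27])
lean("pics/s12.png")
p,d,W=cloud("wrist");cv2.imwrite("pics/w12.png",p[:,:,::-1])
E
```

```text
tool axes (cols)
 [[-9.998e-01 -2.020e-02 -1.600e-03]
 [-2.020e-02  9.998e-01 -1.000e-04]
 [ 1.600e-03 -1.000e-04 -1.000e+00]]
pos [0.5842 0.1451 0.2722] clock 17.98 F [-0.44  0.19 -2.11] open 0.074
spin 0.0002
spin -3.1414
shift cm [ -2.67 -30.19   0.22]
-0.115 11 x [-0.0086  0.0237  0.0266] y -0.0067
-0.105 38 x [-0.002   0.0252  0.0295] y -0.0051
-0.095 45 x [-0.0097  0.024   0.0278] y -0.0106
-0.085 24 x [-0.0115  0.0239  0.0274] y -0.0082
-0.075 30 x [-0.0076  0.0238  0.0267] y -0.0056
-0.065 29 x [-0.0123  0.0224  0.0271] y -0.0085
-0.055 50 x [0.001  0.0162 0.0259] y -0.0
-0.045 21 x [-0.0063  0.0081  0.0112] y -0.0039
-0.035 20 x [0.0028 0.0079 0.0106] y -0.0014
-0.025 20 x [0.0008 0.0074 0.0098] y -0.0021
-0.015 25 x [0.0036 0.0056 0.0086] y 0.0002
-0.005 45 x [0.0042 0.0066 0.0087] y -0.003
0.005 54 x [0.0012 0.0064 0.0084] y 0.0017
0.015 34 x [-0.0057  0.0013  0.0064] y -0.0022
```

View pics/s12.png

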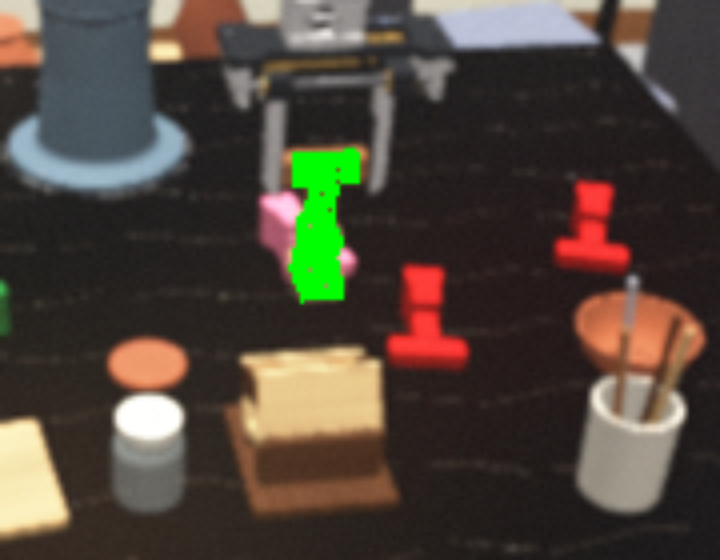

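Call:
play_rows(
  steps=[
    [[-0.3,-1.5,0],0],
    [[-0.3,-3,0],0],
    [[-0.3,-4,0],0],
    [[-0.3,-4.5,0],0],
    [[-0.3,-4.5,0],0],
    [[-0.3,-4.5,0],0],
    [[-0.3,-4,0],0],
    [[-0.3,-2.7,0],0],
    [[-0.3,-1.5,0],0],
    [[0,0,0],0],
  ],
)

```text
clock: 19.32
eef_pos: [0.6176, -0.1571, 0.2729]
ee_rot: [0.03, -3.141, -0.001]
force: [-0.6, 0.2, -1.6]
opening: 0.0742
```

Call:
play_rows(
  steps=[
    [[0,0,1.5],0],
    [[0,0,3],0],
    [[0,0,4],0],
    [[0,0,3.5],0],
    [[0,0,2],0],
    [[0,0,0],0],
  ],
)

```text
clock: 20.08
eef_pos: [0.6167, -0.1551, 0.1313]
ee_rot: [0.033, -3.138, -0.002]
force: [0.4, 0.5, -1.6]
opening: 0.074
```

```bash
python3 - <<'E'
from h import *
rel([.617,-.1562,.107])
lean()
p,d,W=cloud("scene");cv2.imwrite("pics/s13.png",cv2.resize(p[130:270,150:330,::-1],None,fx=4,fy=4,interpolation=cv2.INTER_CUBIC))
E
```

```text
tool axes (cols)
 [[-0.9998 -0.021  -0.0033]
 [-0.021   0.9998  0.0015]
 [ 0.0033  0.0016 -1.    ]]
pos [ 0.6167 -0.1551  0.1313] clock 20.07 F [ 0.39  0.55 -1.59] open 0.074
spin 0.001
spin -3.1405
shift cm [-0.04 -0.11  2.43]
-0.115 13 x [0.0227 0.025  0.0272] y -0.0021
-0.105 21 x [0.024  0.0254 0.0278] y -0.0014
-0.095 39 x [-0.0169  0.0233  0.0269] y 0.0055
-0.085 20 x [0.0223 0.0253 0.0283] y 0.0029
-0.075 19 x [0.0228 0.025  0.0284] y 0.0001
-0.065 17 x [0.0215 0.0251 0.0265] y 0.0006
-0.055 51 x [-0.0076  0.015   0.0266] y 0.0012
-0.045 15 x [0.0068 0.0092 0.0114] y -0.0011
-0.035 15 x [0.0066 0.0091 0.0103] y -0.0006
-0.025 17 x [0.0057 0.0075 0.0105] y 0.0001
-0.015 25 x [0.0029 0.0063 0.0087] y 0.0037
-0.005 40 x [0.0049 0.0072 0.0095] y -0.0024
0.005 49 x [-0.0001  0.0056  0.0098] y -0.0048
0.015 44 x [-0.0081  0.0008  0.0064] y 0.0021
```

View pics/s13.png

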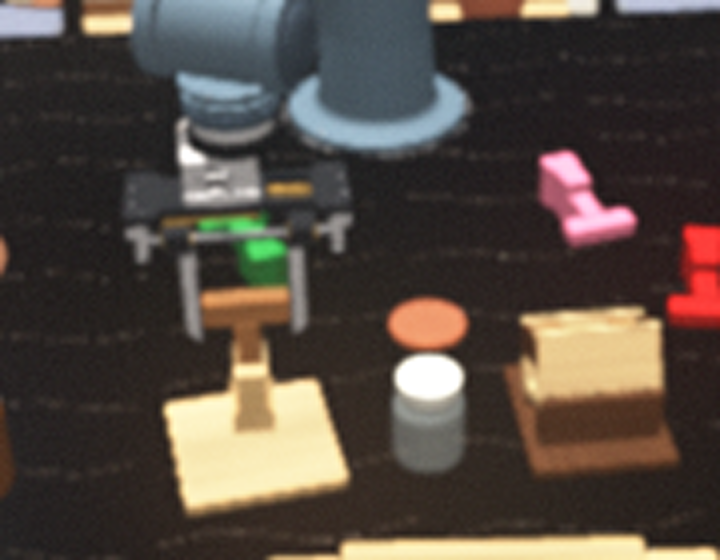

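Call:
play_rows(
  steps=[
    [[0,0,0.8],0],
    [[0,0,0.7],0],
    [[0,0,0.5],0],
    [[0,0,0.2],0],
    [[0,0,0],0],
  ],
)

```text
clock: 20.8
eef_pos: [0.6177, -0.1563, 0.1111]
ee_rot: [0.032, -3.141, -0.0]
force: [-0.0, -0.2, -1.6]
opening: 0.0739
```

Call:
play_rows(
  steps=[
    [[0,0,0.1],0],
    [[0,0,0.1],0],
    [[0,0,0.1],0],
    [[0,0,0.1],0],
    [[0,0,0],0],
  ],
)

```text
clock: 21.42
eef_pos: [0.6177, -0.1562, 0.1072]
ee_rot: [0.032, -3.141, -0.0]
force: [-0.1, 0.1, -1.2]
opening: 0.0737
```

Call:
play_rows(
  steps=[
    [[0,0,0.1],0],
    [[0,0,0.1],0],
    [[0,0,0],0],
  ],
)

```text
clock: 21.8
eef_pos: [0.6182, -0.1563, 0.1062]
ee_rot: [-0.032, 3.14, -0.0]
force: [-0.7, 1.1, 4.0]
opening: 0.0737
```

Touchdown: the force changed from -1.6 to +4 N. I'll press slightly to flatten the foot, then check before releasing.

Call:
play_rows(
  steps=[
    [[0,0,0.1],0],
    [[0,0,0],0],
  ],
)

```text
clock: 22.05
eef_pos: [0.6187, -0.1563, 0.1061]
ee_rot: [-0.032, 3.14, -0.001]
force: [-1.6, 1.9, 8.1]
opening: 0.0739
```

```bash
python3 - <<'E'
from h import *
rel([.617,-.1562,.105])
lean()
E
```

```text
tool axes (cols)
 [[-9.998e-01 -2.010e-02  1.900e-03]
 [-2.010e-02  9.998e-01 -3.000e-04]
 [-1.900e-03 -4.000e-04 -1.000e+00]]
pos [ 0.6187 -0.1563  0.1061] clock 22.05 F [-1.6   1.92  8.07] open 0.0739
spin 0.0001
spin -3.1415
shift cm [0.17 0.02 0.11]
-0.105 11 x [0.0234 0.0254 0.0276] y 0.0016
-0.095 39 x [-0.0131  0.022   0.0268] y -0.0011
-0.085 17 x [0.0238 0.025  0.0278] y 0.0027
-0.075 20 x [0.0233 0.025  0.0275] y 0.0015
-0.065 19 x [0.0209 0.0247 0.0263] y 0.0008
-0.055 45 x [-0.0138  0.0128  0.0254] y 0.0008
-0.045 16 x [0.0059 0.0077 0.01  ] y 0.0001
-0.035 11 x [0.0051 0.007  0.0095] y -0.0008
-0.025 16 x [0.006  0.0074 0.0099] y 0.0011
-0.015 27 x [0.0039 0.0057 0.0103] y 0.0002
-0.005 38 x [0.0048 0.0069 0.0098] y -0.0028
0.005 55 x [-0.0076  0.0056  0.0093] y 0.0045
0.015 39 x [-0.0073  0.0018  0.007 ] y 0.0017
```

Call:
play_rows(
  steps=[
    [[0,0,-0.15],0],
    [[0,0,0],0],
  ],
)

```text
clock: 22.35
eef_pos: [0.6182, -0.1563, 0.1062]
ee_rot: [-0.032, 3.14, -0.0]
force: [0.0, 0.9, 3.5]
opening: 0.0739
```

Call:
play_rows(
  steps=[
    [[0,0,0],0],
    [[0,0,0],0],
    [[0,0,0],0],
    [[0,0,0],0],
    [[0,0,0],0],
  ],
  claw=1,
)

```text
clock: 22.98
eef_pos: [0.6177, -0.1563, 0.1057]
ee_rot: [0.032, -3.141, -0.0]
force: [-0.1, -0.7, -0.9]
opening: 0.094
```

```bash
python3 - <<'E'
from h import *
rel([.617,-.1562,.105])
lean()
p,d,W=cloud("wrist");cv2.imwrite("pics/w14.png",p[:,:,::-1])
E
```

```text
tool axes (cols)
 [[-9.998e-01 -2.020e-02 -1.000e-04]
 [-2.020e-02  9.998e-01  0.000e+00]
 [ 1.000e-04  0.000e+00 -1.000e+00]]
pos [ 0.6177 -0.1563  0.1057] clock 22.98 F [-0.05 -0.71 -0.9 ] open 0.094
spin 0.0002
spin -3.1414
shift cm [0.07 0.01 0.07]
-0.105 12 x [0.0234 0.0271 0.0291] y -0.0002
-0.095 37 x [-0.0126  0.025   0.0293] y -0.0012
-0.085 21 x [0.0232 0.0263 0.0295] y 0.0027
-0.075 16 x [0.0249 0.026  0.0295] y 0.0014
-0.065 20 x [0.0247 0.0266 0.0291] y 0.0005
-0.055 45 x [-0.0077  0.0161  0.0277] y 0.0009
-0.045 16 x [0.0083 0.0113 0.0134] y 0.0001
-0.035 13 x [0.0096 0.0114 0.0137] y 0.0021
-0.025 14 x [0.0087 0.0113 0.0134] y 0.0012
-0.015 24 x [0.0095 0.012  0.0133] y -0.0002
-0.005 45 x [0.0093 0.0117 0.0154] y 0.0003
0.005 54 x [-0.0017  0.0105  0.0141] y 0.0029
0.015 34 x [-0.0009  0.0053  0.0126] y -0.0001
```

View pics/w14.png

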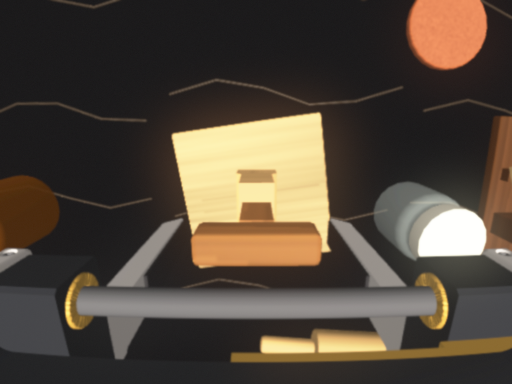

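The stamp is released and standing vertical (front face at a constant x), with the fingers clear on both sides of the bar at (193-322, 243). I'll retreat straight up.

Call:
play_rows(
  steps=[
    [[0,0,-1],0],
    [[0,0,-2],0],
    [[0,0,-4],0],
    [[0,0,-4],0],
    [[0,0,-3],0],
    [[0,0,0],0],
    [[0,0,0],0],
  ],
)

```text
clock: 23.95
eef_pos: [0.6173, -0.156, 0.245]
ee_rot: [0.032, -3.14, -0.001]
force: [-0.2, 0.6, -1.1]
opening: 0.0941
```

```bash
python3 - <<'E'
from h import *
o=get_obs();print(o["eef_pos"],o["force"],o["clock"])
p,d,W=cloud("top");cv2.imwrite("pics/t15.png",p[:,:,::-1])
p,d,W=cloud("scene");cv2.imwrite("pics/s15.png",cv2.resize(p[130:280,130:400,::-1],None,fx=2.9,fy=2.9,interpolation=cv2.INTER_CUBIC))
h=cv2.cvtColor(p,cv2.COLOR_RGB2HSV)
for t in ["stamp"]:
  for m in masks_of("scene",t):
    X=W[m["pixels"]];X=X[~np.isnan(X[:,0])];print(t,m["conf"],np.round(m["xy"]),np.median(X,0).round(3))
# slices at stamp
m=(abs(W[...,1]+.156)<.045)&(abs(W[...,0]-.618)<.04)&(W[...,2]>.02)&(W[...,2]<.15)
X=W[m]
for lo in np.arange(.02,.15,.01):
    s=X[(X[:,2]>lo)&(X[:,2]<=lo+.01)]
    print(round(lo+.005,3),len(s),np.median(s,0).round(4),np.percentile(s[:,1],[3,97]).round(3))
E
```

```text
[ 0.61727368 -0.15603245  0.2449691 ] [-0.15923994  0.5556043  -1.13585025] 23.95
stamp 0.85 [212. 188.] [ 0.351 -0.151  0.029]
stamp 0.82 [326. 207.] [0.467 0.292 0.032]
stamp 0.78 [293. 181.] [0.285 0.192 0.031]
stamp 0.73 [214. 221.] [ 0.63  -0.155  0.093]
stamp 0.67 [367. 181.] [0.319 0.52  0.031]
0.025 27 [ 0.6436 -0.1513  0.0251] [-0.172 -0.139]
0.035 32 [ 0.6421 -0.1575  0.0325] [-0.171 -0.14 ]
0.045 21 [ 0.6445 -0.1537  0.0455] [-0.167 -0.143]
0.055 15 [ 0.6441 -0.1527  0.0543] [-0.167 -0.143]
0.065 41 [ 0.6393 -0.1557  0.0679] [-0.169 -0.144]
0.075 24 [ 0.6299 -0.1584  0.0718] [-0.169 -0.147]
0.085 15 [ 0.63   -0.1575  0.0838] [-0.164 -0.148]
0.095 15 [ 0.6301 -0.1536  0.0973] [-0.164 -0.147]
0.105 17 [ 0.6289 -0.1568  0.1049] [-0.17  -0.148]
0.115 44 [ 0.629  -0.1577  0.1153] [-0.192 -0.125]
0.125 56 [ 0.6292 -0.1538  0.1252] [-0.189 -0.122]
0.135 93 [ 0.6251 -0.158   0.135 ] [-0.191 -0.124]
  return _methods._mean(a, axis=axis, dtype=dtype,
  ret = um.true_divide(
Traceback (most recent call last):
IndexError: index -1 is out of bounds for axis 0 with size 0
```

View pics/s15.png

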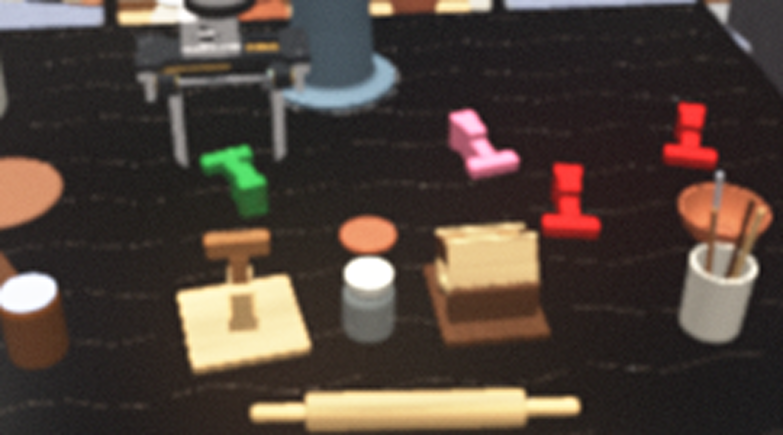

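View pics/t15.png

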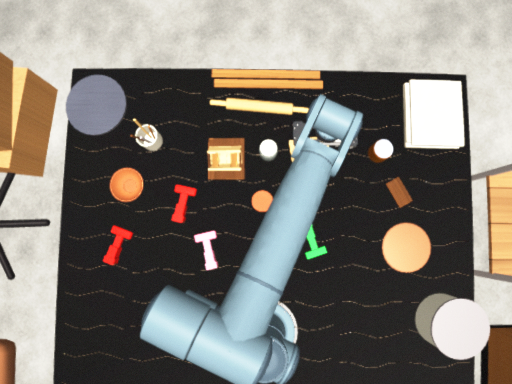

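The stamp stands upright at about (0.619, -0.156), with its top at 0.138 m as it must be. The arm is clear and the bystanders look undisturbed, so I'm handing in.

```bash
python3 -c "
from plant import *
print(sign_off())"
```

```text
the job is handed in; nothing more can be done
None
```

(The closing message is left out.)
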